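Set the dust collector's run timer to the fourth mark and start it

TASK

Set the dust collector's timer to 4: turn the large bar-shaped knob on the grey control box clockwise, counting its clicks, until its white pointer is at the fourth short mark after the long zero mark, and let go of it. Then push the round start button beside it fully in and let it spring back.

Things in the scene. Friction and masses are not known exactly. Their poses are not given: they have to be found in the camera images.
- timer (a joint): timer knob angle, rad: 0 with its white pointer at the long zero mark, growing clockwise seen from above. A detent every 0.419 rad (24 deg), one at each of 9 marks (long zero, then 8 short), stops at 0 and 3.35. Fourth mark: 1.676. Starts in detent 1, 2 or 3. Needs up to about 0.15 N m; let go within 8 deg of a mark it snaps to it
- timer_grip (a point): on the axis of the larger bar knob on a grey box (190 x 360, 70 high), 34 mm above the box top, a good height to grip. Black disc 52 across, top 10 mm above the box; on it an upright bar 50 long, 14 thick, top 12 mm above this point. Turns with the knob: x along the bar, white pointer at its -x end, y across it, z up. Start button 125 mm off; smaller bar knob beyond it is not needed
- start_top (a point): centre of the top face of the start button, a grey round push button 30 mm across in a black round housing, standing on the same box top between the two bar knobs; z up. It moves down with the button
- start (a joint): how far the start button is pushed in, in m: 0 at rest, 0.006 fully in. It is sprung: about 5 N pushes it fully in, and it springs back when let go

How it is judged:
On the way, in this order (a step that is already met when the one before it is completed fails the run):
1. the timer stands at the fourth mark (value of joint timer between 1.5 and 1.85 rad and velocity of joint timer between -0.1 and 0.1 rad/s), for 0.3 s.
2. then the start button is pushed in (value of joint start above 0.0045 m), for 0.05 s.
At the end, for the whole second after the job is handed in: the timer knob is at the fourth mark (1.676 rad, within 0.17 rad or 10 degrees), and the start button, pushed in at least 4.5 mm after the timer was set, has sprung back to within 1.5 mm of its rest (value of joint timer between 1.5 and 1.85 rad and value of joint start below 0.0015 m); the robot touches nothing.
It also fails if it takes over 37 s, if anything falls off the work surface, if the arm or the gripper's body presses on something with over 40 N, if the wrist force passes 120 N, or if a joint passes its speed limit or range.

ROBOT

A 6-joint arm with a two-finger parallel gripper is mounted at the origin on the work surface. World frame = base frame: x ahead of the robot, y to its left, z up, the work surface at z = 0. Lengths are in m, angles in rad, forces in N, time in s.
With the tool pointing down it reaches from about 0.325 to 0.875 m from the base axis. Payload 4.4 kg.
Tool frame: the origin (TCP) lies on the centre line of the jaws, within the pads' length; the fingertips stand 11 mm ahead of it and the grasp point (between the pads) lies 8 mm behind it; x points along the fingers, y is the direction in which the jaws open and shut, and the axes are right-handed (so a half turn about x gives the same grasp; the last joint's range is limited). The gripper opens to 85 mm and grips with 20 to 120 N. Pads are 22 mm wide; open, the fingers measure 114 mm over their backs; the gripper's body (76 mm by 85 mm) begins 54 mm behind the grasp point. The pads swing forward as they close: fully open they stand 13 mm farther back than shut.
Start: joints at [-1.319, 0.207, 1.542, -0, 1.393, -0.15], TCP at [0.225, -0.529, 0.242] pointing down, gripper open.
Joint ranges: [-2.73, 2.73], [-0.86, 2.22], [0.23, 2.46], [-1.11, 4.25], [0.08, 2.63], [-2.82, 2.82]. Speed limits (rad/s): [2.79, 2.79, 3.14, 3.14, 3.14, 3.14].

INTERFACE

Orientations are given as a rotation vector (axis times angle).
In Python, from plant import robot gives the robot as it stands.
- The arm moves only by the tool step_arm, never from a script. Its argument "series" is text: rows parted by semicolons, each of 7 numbers parted by spaces: the shift along the tool's x, y, z in m, then the turn, a rotation vector about the tool's x, y, z in degrees, then the closure, from 0 (fully open) to 1 (shut). A call has 1 to 12 rows; each row is the pose to reach, as a shift and turn from the pose commanded when the call began, along the tool's axes at that moment; what a row does not reach only later rows make up. A row lasts 1/12 s, in which the tool goes at most 41.7 mm and 7.16 degrees, less where a joint would pass 70% of its speed; a pose out of reach is approached as far as the arm can. A call with a gripper value outside its range is refused whole. The fingers move at their own pace and stop on an object; "grip_force" is the grip in N (left out, the last holds). Time passes only in rows, so rows that repeat a pose let the fingers close. It gives the time, the measured TCP pose, the force and the opening at its end, in the units of the state.
- robot.get_obs(): the state, without advancing time (a new reading comes with each control period).
- robot.capture(name): name is "scene" or "side" or "wrist"; returns a dict with "image" (480x640x3 uint8, blue, green, red), "intrinsics" (3x3 intrinsics, pixels), "pose" (4x4, takes a point from camera to world coordinates). Camera axes: x right, y down, z forward; pixel columns grow to the right and rows downward; lengths in m; the calibration is good to about 2 mm. A picture is of the moment at which its call begins. There is no depth.
- robot.hand_in(): hands the job in, once; it reports no verdict.
Trained networks look in the newest picture that a camera, given by its name, has taken for a name from the list of things; names that differ only in an ending like _2 or _b are one class to them, and where a whole thing is asked for, a point or a joint stands for the part that bears it (a point fixed in the world has none). Each returns a list of dicts, best first, with "confidence" (0 to 1); they miss things now and then, are a little off and sometimes report something else, mostly with a low value. They report only what shows in the picture. A call takes as long as a camera call.
- robot.boxes_of(thing, camera): "point" ([column, row] in pixels, amid what is visible of it).
- robot.outline_of(thing, camera): "mask" (480x640 bool, what is visible of it) and "point" ([column, row] in pixels, amid what is visible of it).
- robot.tip_of(thing, camera): "point" ([column, row] in pixels: a listed point, or the origin of a listed thing).
The state is a dict: "time": time; "q": joint angles; "joint_vel": joint speeds; "joint_efforts": joint torques, N m; "eef_pos": TCP position; "tool_rot": TCP orientation; "contact_force": force on the tool from outside, world axes, zero at the start; "ft_torque": the same for the moment, N m; "gripper_width": opening from 0.0 (shut) to 1.0 (fully open).
Only numpy, scipy, OpenCV 4.12 (cv2) and the standard library are available. Lean on these libraries where they do the work, as an engineer would, in place of code of your own. Each camera call takes 0.05 s, during which the arm holds its last target. There are 200 camera calls.

## Working session

There is one attempt and no reset: what is moved stays moved. The work goes in short steps, Python scripts to look and compute and a tool call to move; the robot and the scene stay as the last step left them, time stands still between calls to the robot, and variables do not carry over. Pictures are saved under pics/ and viewed, on a budget of 10 in all, crops included, one or two more only if the job needs it, and the job is handed in when it is done.

Besides the shell and the picture viewer there is one more tool, called by a JSON object that holds its "api" and its "payload", one argument or row to a line. step_arm: Moves the arm, as the interface text tells. Its arguments: {"type":"object","properties":{"series":{"type":"string"},"grip_force":{"type":"number"}},"required":["series"]}

```bash
mkdir -p pics
cat > h.py <<'E'
import numpy as np, cv2
from plant import robot
from scipy.spatial.transform import Rotation as R
def ray(c,p):
    K=np.array(c['intrinsics']);T=np.array(c['pose'])
    d=T[:3,:3]@np.linalg.solve(K,[p[0],p[1],1.]);return T[:3,3],d/np.linalg.norm(d)
def tri(rs):
    A=0;b=0
    for o,d in rs:
        P=np.eye(3)-np.outer(d,d);A=A+P;b=b+P@o
    x=np.linalg.solve(A,b);return x,[round(float(np.linalg.norm((np.eye(3)-np.outer(d,d))@(x-o))),4) for o,d in rs]
def onz(r,z): o,d=r;return o+d*(z-o[2])/d[2]
def proj(c,X):
    K=np.array(c['intrinsics']);T=np.array(c['pose']);p=K@(T[:3,:3].T@(np.array(X)-T[:3,3]));return p[:2]/p[2]
E
cat > a.py <<'E'
from h import *
np.set_printoptions(precision=4,suppress=True)
C={n:robot.capture(n) for n in('scene','side','wrist')}
for n,c in C.items(): cv2.imwrite(f'pics/{n}0.png',c['image'])
for t in('timer_grip','start_top'):
    rs=[]
    for n,c in C.items():
        for o in robot.tip_of(t,n)[:3]:
            print(t,n,o['point'],round(o['confidence'],2),onz(ray(c,o['point']),.104 if t=='timer_grip' else .09))
        l=robot.tip_of(t,n)
        if l: rs.append(ray(c,l[0]['point']))
    if len(rs)>1: print(tri(rs))
o=robot.get_obs();print(o['time'],o['eef_pos'],o['tool_rot'],R.from_rotvec(o['tool_rot']).as_matrix())
a=np.hstack([C['scene']['image'],C['side']['image']]);b=C['wrist']['image']
cv2.imwrite('pics/all0.png',cv2.resize(a,(800,300)))
E
python3 a.py
```

```text
timer_grip scene [277.2, 239.5] 0.66 [0.5167 0.007  0.104 ]
start_top scene [346.5, 208.2] 0.86 [0.5216 0.1303 0.09  ]
start_top side [261.7, 335.9] 0.56 [0.5228 0.1352 0.09  ]
(array([0.5219, 0.1331, 0.0886]), [0.0022, 0.0022])
0.75 [ 0.2249 -0.5292  0.2424] [ 2.0006  0.4073 -2.0005] [[ 0.      0.3911 -0.9204]
 [-0.0001 -0.9204 -0.3911]
 [-1.      0.0001  0.    ]]
```

View pics/scene0.png

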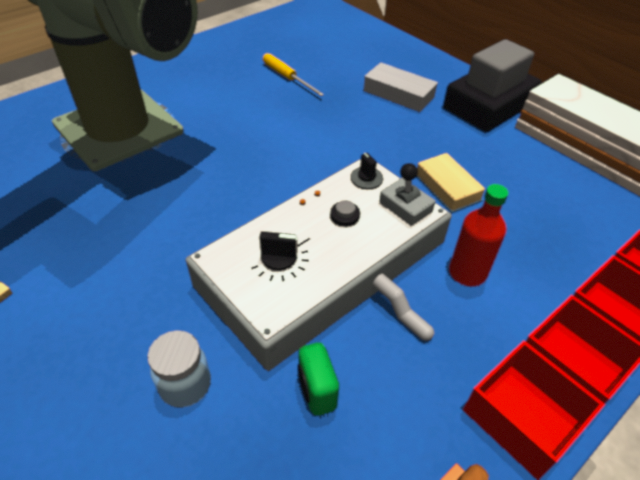

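View pics/side0.png

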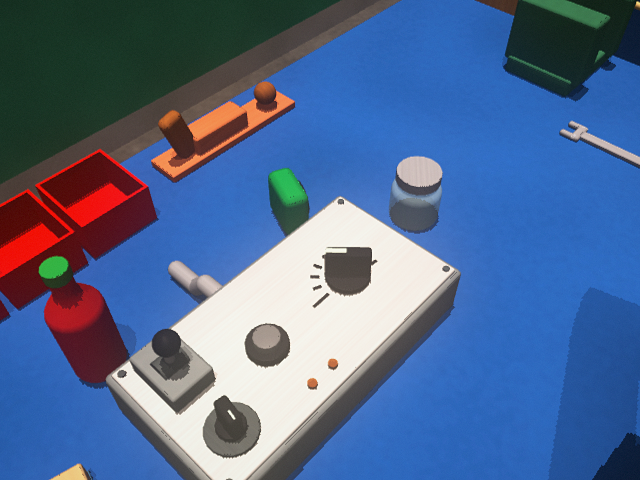

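The scene view shows the timer bar at (279,247), with its long zero mark at (303,243) and the button at (346,210). In the side view the white pointer is at the left end of the bar (335,250) and the zero mark is at (321,300). Next I'll work out the angles.

```bash
cat > b.py <<'E'
from h import *
np.set_printoptions(precision=4,suppress=True)
C={n:robot.capture(n) for n in('scene','side')}
ims=[]
for n,p in(('scene',(279,247)),('side',(347,270))):
    i=C[n]['image'];x,y=p;s=45
    ims.append(cv2.resize(i[y-s:y+s,x-s:x+s],(400,400),interpolation=cv2.INTER_CUBIC))
    for o in robot.tip_of('timer_grip',n)[:2]: print(n,o['point'],o['confidence'],onz(ray(C[n],o['point']),.104))
    for o in robot.boxes_of('timer',n)[:2]: print(n,'box',o['point'],o['confidence'],onz(ray(C[n],o['point']),.1))
cv2.imwrite('pics/crop1.png',np.hstack(ims))
for n,P in(('scene',[(298,246),(309,239)]),('side',[(314,306),(328,294)])):
    print(n,'zero mark',[onz(ray(C[n],p),.07) for p in P])
print([C['side']['pose'],C['scene']['pose']])
E
python3 b.py
```

```text
scene [276.0, 240.9] 0.84 [0.5177 0.0043 0.104 ]
scene box [276.9, 249.0] 0.79 [ 0.5271 -0.0016  0.1   ]
side [347.3, 254.5] 0.63 [0.5236 0.0052 0.104 ]
side box [345.8, 268.6] 0.85 [0.5138 0.0186 0.1   ]
scene zero mark [array([0.52  , 0.0399, 0.07  ]), array([0.5196, 0.0605, 0.07  ])]
side zero mark [array([0.5198, 0.0623, 0.07  ]), array([0.5197, 0.0401, 0.07  ])]
[array([[-0.7289, -0.512 ,  0.4544,  0.2427],
       [-0.6846,  0.5464, -0.4825,  0.3459],
       [-0.0012, -0.6628, -0.7488,  0.6236],
       [ 0.    ,  0.    ,  0.    ,  1.    ]]), array([[ 0.647 ,  0.569 , -0.5076,  0.9046],
       [ 0.7624, -0.4687,  0.4462, -0.2633],
       [ 0.016 , -0.6756, -0.7371,  0.6243],
       [ 0.    ,  0.    ,  0.    ,  1.    ]])]
```

View pics/crop1.png

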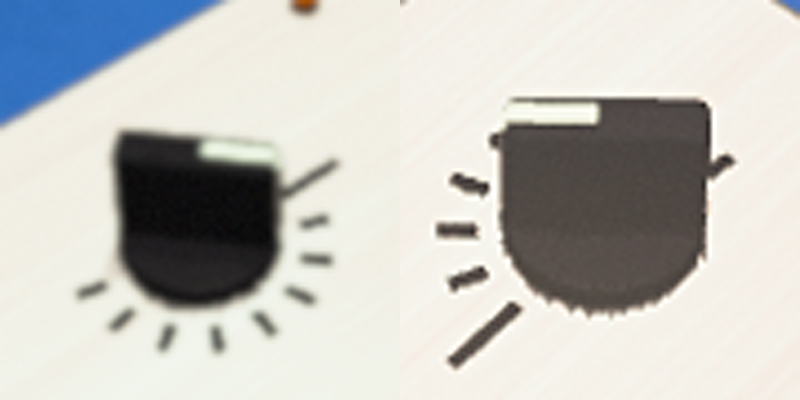

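The crops show the pointer end at the right of the bar in the scene view and at the left in the side view. The long mark runs along world +y from about (0.520, 0.005).

```bash
cat > c.py <<'E'
from h import *
np.set_printoptions(precision=4,suppress=True)
C={n:robot.capture(n) for n in('scene','side')}
for n,a,b,o in(('scene',(278,150),(120,140),(234,202)),('side',(105,110),(308,110),(302,225))):
    P=[onz(ray(C[n],np.array(p)*90/400+o),.116) for p in(a,b)]
    d=P[0]-P[1];print(n,P,np.linalg.norm(d),'clockwise from +y deg',np.degrees(np.arctan2(d[0],d[1])),(P[0]+P[1])/2)
E
python3 c.py
```

```text
scene [array([0.5366, 0.0246, 0.116 ]), array([ 0.5034, -0.0093,  0.116 ])] 0.04741889576593289 clockwise from +y deg 44.388757115126914 [0.52   0.0077 0.116 ]
side [array([0.5385, 0.024 , 0.116 ]), array([ 0.5028, -0.0095,  0.116 ])] 0.04893208717266785 clockwise from +y deg 46.85628937479507 [0.5207 0.0073 0.116 ]
```

Pointer at about 47°, so the knob is in detent 2 (48°) and needs +48° clockwise. I'll move above the knob with the jaws across the bar.

{"api": "step_arm", "payload": {
  "series": "0 -0.378 -0.481 -19 0 0 0;0 -0.378 -0.481 -19 0 0 0;0 -0.378 -0.481 -19 0 0 0;0 -0.378 -0.481 -19 0 0 0;0 -0.378 -0.481 -19 0 0 0;0 -0.378 -0.481 -19 0 0 0;0 -0.378 -0.481 -19 0 0 0;0 -0.378 -0.481 -19 0 0 0;0 -0.378 -0.481 -19 0 0 0;0 -0.378 -0.481 -19 0 0 0;0 -0.378 -0.481 -19 0 0 0;0 -0.378 -0.481 -19 0 0 0",
  "grip_force": 40
}}

```text
time: 2.15
eef_pos: [0.4665, -0.0891, 0.2427]
tool_rot: [1.794, 0.688, -1.793]
contact_force: [1.5, -0.8, 0.4]
gripper_width: 0.999
```

```bash
cat > t.py <<'E'
from h import *
import sys
np.set_printoptions(precision=4,suppress=True)
o=robot.get_obs();M=R.from_rotvec(o['tool_rot']).as_matrix()
print(o['time'],o['eef_pos'],'q',np.array(o['q']),'F',np.array(o['contact_force']),'w',o['gripper_width'])
print('theta',np.degrees(np.arctan2(-M[1,1],M[0,1])),'x',M[:,0])
if len(sys.argv)>3: print('shift',M.T@(np.array(sys.argv[1:4],float)-o['eef_pos']))
E
python3 t.py .520 .007 .20
```

```text
2.15 [ 0.4665 -0.0891  0.2427] q [-0.3713 -0.0106  1.7782 -0.0001  1.3729  0.4662] F [ 1.5402 -0.7737  0.3732] w 0.9993691401593818
theta 47.979423257508174 x [ 0.001  -0.0005 -1.    ]
shift [ 0.0427 -0.0357 -0.1041]
```

{"api": "step_arm", "payload": {
  "series": "0.02 -0.035 -0.1 0 0 0 0;0.04 -0.035 -0.1 0 0 0 0;0.04 -0.035 -0.1 0 0 0 0;0.04 -0.035 -0.1 0 0 0 0;0.04 -0.035 -0.1 0 0 0 0;0.04 -0.035 -0.1 0 0 0 0"
}}

```text
time: 2.65
eef_pos: [0.5167, 0.0014, 0.2025]
tool_rot: [1.793, 0.689, -1.794]
contact_force: [0.1, -0.1, 0.6]
gripper_width: 1.0
```

```bash
python3 t.py .520 .007 .20
cat > d.py <<'E'
from h import *
np.set_printoptions(precision=4,suppress=True)
c=robot.capture('wrist');im=c['image'].copy()
for X in([.52,.007,.104],[.5219,.1325,.0886]):
    p=proj(c,X);print(p);cv2.circle(im,tuple(int(v) for v in p),4,(0,0,255),1)
for t,z in(('timer_grip',.104),('start_top',.0886)):
    for o in robot.tip_of(t,'wrist')[:2]: print(t,o['point'],o['confidence'],onz(ray(c,o['point']),z))
cv2.imwrite('pics/w2.png',im)
E
python3 d.py
```

```text
2.65 [0.5167 0.0014 0.2025] q [-0.1645  0.1201  1.7272 -0.0007  1.2942  0.6727] F [ 0.1219 -0.0787  0.6265] w 1.0004121108347368
theta 47.95884452013444 x [-0.0001 -0.0007 -1.    ]
shift [ 0.0025 -0.0019 -0.0062]
[312.779  233.4706]
[140.7413  71.7432]
start_top [138.8, 72.1] 0.61 [0.5211 0.1332 0.0886]
```

View pics/w2.png

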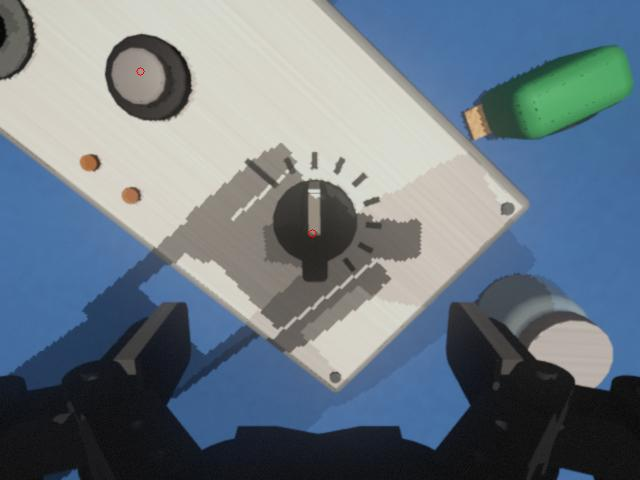

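Wrist view: the bar stands upright in the image from (314,188) to (314,282), with the pointer at the second short mark. My projected centre at (313,233) fits the bar, and the jaws straddle it. Next I descend partway.

{"api": "step_arm", "payload": {
  "series": "0.02 -0.001 -0.005 0 0 0 0;0.04 -0.001 -0.005 0 0 0 0;0.055 -0.001 -0.005 0 0 0 0;0.07 -0.001 -0.005 0 0 0 0;0.07 -0.001 -0.005 0 0 0 0;0.07 -0.001 -0.005 0 0 0 0"
}}

```text
time: 3.3
eef_pos: [0.5192, 0.005, 0.1322]
tool_rot: [1.794, 0.688, -1.796]
contact_force: [0.2, -0.4, 0.4]
gripper_width: 0.996
```

```bash
python3 t.py .520 .007 .098
```

```text
3.3 [0.5192 0.005  0.1322] q [-0.1571  0.2106  1.782  -0.0001  1.15    0.682 ] F [ 0.2005 -0.3575  0.352 ] w 0.9964871290964805
theta 48.07764046028747 x [-0.0011  0.0001 -1.    ]
shift [ 0.0342 -0.001  -0.0019]
```

{"api": "step_arm", "payload": {
  "series": "0.015 -0.001 -0.002 0 0 0 0;0.034 -0.001 -0.002 0 0 0 0;0.034 -0.001 -0.002 0 0 0 0.5;0.034 -0.001 -0.002 0 0 0 1;0.034 -0.001 -0.002 0 0 0 1;0.034 -0.001 -0.002 0 0 0 1;0.034 -0.001 -0.002 0 0 0 1;0.034 -0.001 -0.002 0 0 0 1;0.034 -0.001 -0.002 0 0 0 1;0.034 -0.001 -0.002 0 0 0 1;0.034 -0.001 -0.002 0 0 0 1;0.034 -0.001 -0.002 0 0 0 1",
  "grip_force": 40
}}

```text
time: 4.3
eef_pos: [0.5212, 0.0081, 0.0995]
tool_rot: [1.795, 0.689, -1.792]
contact_force: [-1.7, 0.3, 5.9]
gripper_width: 0.155
```

```bash
python3 t.py .520 .007 .098
```

```text
4.3 [0.5212 0.0081 0.0995] q [-0.1507  0.2599  1.8003  0.0002  1.0801  0.6863] F [-1.7082  0.3152  5.9128] w 0.15538523521042216
theta 47.96514593932073 x [ 0.0013 -0.     -1.    ]
shift [0.0015 0.     0.0016]
```

Gripped at 13 mm, which fits the 14 mm bar. Turning it now.

{"api": "step_arm", "payload": {
  "series": "-0.001 0 0 6 0 0 1;-0.001 0 0 12 0 0 1;-0.001 0 0 18 0 0 1;-0.001 0 0 24 0 0 1;-0.001 0 0 30 0 0 1;-0.001 0 0 36 0 0 1;-0.001 0 0 41 0 0 1;-0.001 0 0 45 0 0 1;-0.001 0 0 48 0 0 1;-0.001 0 0 48 0 0 1;-0.001 0 0 48 0 0 1;-0.001 0 0 48 0 0 1"
}}

```text
time: 5.3
eef_pos: [0.5216, 0.0065, 0.0996]
tool_rot: [-2.173, 0.115, 2.167]
contact_force: [1.9, -6.2, -1.3]
gripper_width: 0.156
```

```bash
cat > e.py <<'E'
from h import *
import sys
C={n:robot.capture(n)['image'] for n in('scene','wrist')}
a=cv2.resize(C['scene'][200:300,230:330],(400,400),interpolation=cv2.INTER_CUBIC)
b=cv2.resize(C['wrist'],(400,300));b=cv2.copyMakeBorder(b,0,100,0,0,cv2.BORDER_CONSTANT)
cv2.imwrite(f'pics/{sys.argv[1]}.png',np.hstack([a,b]))
E
python3 t.py; python3 e.py e1
```

```text
5.3 [0.5216 0.0065 0.0996] q [-0.1521  0.2601  1.8    -0.0029  1.0788  1.5229] F [ 1.8858 -6.1684 -1.2691] w 0.15618923811229218
theta 95.89635227607829 x [ 0.0024 -0.0029 -1.    ]
```

View pics/e1.png

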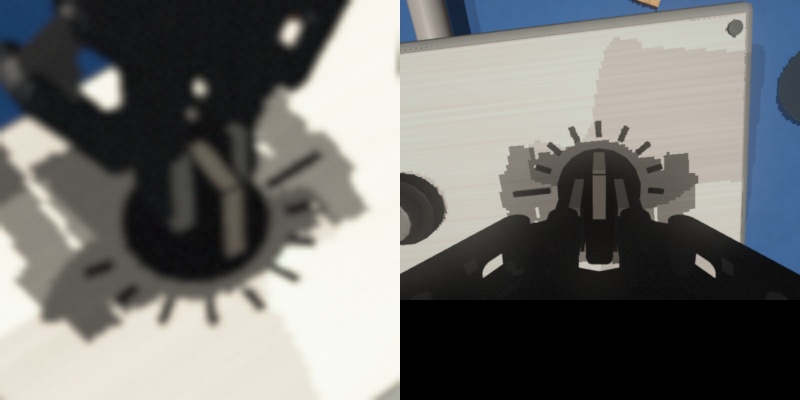

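In the wrist view the pointer (598,165) stands at the mark (598,129), the fourth short one after the long mark at (530,192). Now I open and lift.

{"api": "step_arm", "payload": {
  "series": "0 0 0 0 0 0 0.5;0 0 0 0 0 0 0;0 0 0 0 0 0 0;0 0 0 0 0 0 0;0 0 0 0 0 0 0;0 0 0 0 0 0 0;0 0 0 0 0 0 0;-0.03 0 0 0 0 0 0;-0.06 0 0 0 0 0 0;-0.08 0 0 0 0 0 0;-0.08 0 0 0 0 0 0;-0.08 0 0 0 0 0 0"
}}

```text
time: 6.4
eef_pos: [0.5217, 0.0079, 0.1808]
tool_rot: [-2.172, 0.113, 2.164]
contact_force: [-0.6, -0.4, 0.1]
gripper_width: 1.004
```

```bash
python3 t.py .5215 .1328 .15; python3 d.py
```

```text
6.4 [0.5217 0.0079 0.1808] q [-0.1509  0.152   1.7391  0.      1.2468  1.5241] F [-0.5974 -0.4046  0.1258] w 1.003898462633456
theta 95.97087441694428 x [ 0.0036 -0.0005 -1.    ]
shift [ 0.0307 -0.1242  0.0133]
[320.0779 260.6208]
[ 93.0187 271.1008]
timer_grip [320.8, 259.1] 0.83 [0.5208 0.0066 0.104 ]
start_top [93.1, 274.2] 0.71 [0.5201 0.1329 0.0886]
```

View pics/w2.png

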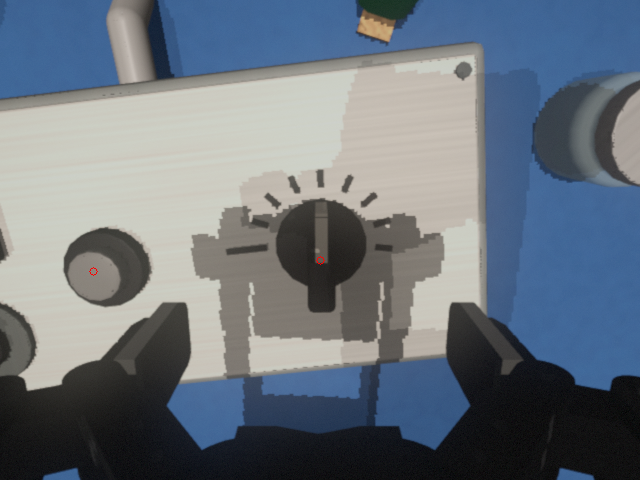

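The knob stays on the fourth short mark (320,178) after release. The button is at (94,271) and its projection agrees. Next: move over it, close the jaws, and check clearance to the joystick.

{"api": "step_arm", "payload": {
  "series": "0 -0.04 0.005 0 0 0 1;0 -0.08 0.012 0 0 0 1;0 -0.124 0.012 0 0 0 1;0.03 -0.124 0.012 0 0 0 1;0.05 -0.124 0.012 0 0 0 1;0.05 -0.124 0.012 0 0 0 1;0.05 -0.124 0.012 0 0 0 1;0.05 -0.124 0.012 0 0 0 1;0.05 -0.124 0.012 0 0 0 1"
}}

```text
time: 7.3
eef_pos: [0.5226, 0.1321, 0.1304]
tool_rot: [-2.169, 0.114, 2.165]
contact_force: [0.1, -0.3, 0.1]
gripper_width: 0.0
```

```bash
python3 t.py .521 .133 .102
python3 - <<'E'
from h import *
C={n:robot.capture(n) for n in('scene','side')}
print('ball',tri([ray(C['scene'],(408.5,171)),ray(C['side'],(167,343))]))
E
```

```text
7.3 [0.5226 0.1321 0.1304] q [0.087  0.2501 1.7371 0.     1.1524 1.7631] F [ 0.0861 -0.2771  0.1416] w 0.00028975880498237637
theta 96.03526748746314 x [ 0.0021  0.0002 -1.    ]
shift [ 0.0284 -0.0007  0.0017]
ball (array([0.55538217, 0.21749395, 0.13651341]), [0.0003, 0.0003])
```

{"api": "step_arm", "payload": {
  "series": "0.012 0 0.001 0 0 0 1;0.024 0 0.001 0 0 0 1;0.028 0 0.001 0 0 0 1;0.03 0 0.001 0 0 0 1;0.032 0 0.001 0 0 0 1;0.033 0 0.001 0 0 0 1;0.033 0 0.001 0 0 0 1"
}}

```text
time: 7.98
eef_pos: [0.5197, 0.1324, 0.097]
tool_rot: [-2.166, 0.114, 2.171]
contact_force: [-4.6, -2.9, 9.8]
gripper_width: 0.003
```

{"api": "step_arm", "payload": {
  "series": "0.001 0 0 0 0 0 1;0.002 0 0 0 0 0 1;0.002 0 0 0 0 0 1"
}}

```text
time: 8.23
eef_pos: [0.5198, 0.1324, 0.0968]
tool_rot: [-2.166, 0.114, 2.171]
contact_force: [-9.6, -1.8, 18.6]
gripper_width: 0.002
```

```bash
python3 t.py
python3 - <<'E'
from h import *
c=robot.capture('side')['image'];s=robot.capture('scene')['image']
cv2.imwrite('pics/p1.png',np.hstack([cv2.resize(c[280:400,200:320],(400,400)),cv2.resize(s[150:270,290:410],(400,400))]))
E
```

```text
8.2333 [0.5198 0.1324 0.0968] q [ 0.0885  0.2949  1.7611 -0.0009  1.0883  1.7636] F [-9.5796 -1.7613 18.6377] w 0.0019550517438764706
theta 95.95120622747274 x [-0.0026 -0.0011 -1.    ]
```

View pics/p1.png

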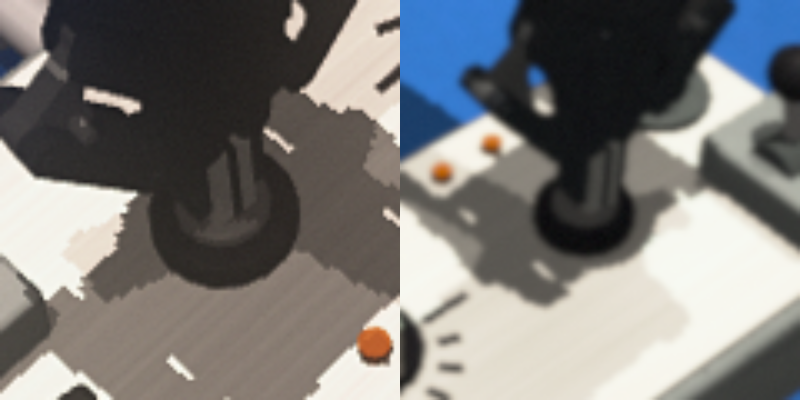

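Both views show the fingertips on the cap inside the housing ring. z has stopped at 0.0968 while the force rose from 10 to 19 N, so this looks like the hard stop. I'll back off 2 mm at a time and use the spring force to confirm the stroke.

{"api": "step_arm", "payload": {
  "series": "-0.003 0 0 0 0 0 1;-0.005 0 0 0 0 0 1;-0.005 0 0 0 0 0 1;-0.005 0 0 0 0 0 1"
}}

```text
time: 8.67
eef_pos: [0.5205, 0.1326, 0.0993]
tool_rot: [-2.168, 0.113, 2.168]
contact_force: [-1.5, -1.6, 3.6]
gripper_width: -0.003
```

{"api": "step_arm", "payload": {
  "series": "-0.002 0 0 0 0 0 1;-0.002 0 0 0 0 0 1;-0.002 0 0 0 0 0 1"
}}

```text
time: 8.92
eef_pos: [0.5207, 0.1327, 0.1012]
tool_rot: [-2.168, 0.113, 2.168]
contact_force: [-1.0, 0.4, 2.7]
gripper_width: -0.001
```

{"api": "step_arm", "payload": {
  "series": "-0.002 0 0 0 0 0 1;-0.002 0 0 0 0 0 1;-0.002 0 0 0 0 0 1"
}}

```text
time: 9.17
eef_pos: [0.5207, 0.1328, 0.1031]
tool_rot: [-2.168, 0.113, 2.167]
contact_force: [0.3, 0.9, 1.2]
gripper_width: 0.0
```

The spring force fades over about 6 mm, so the button was fully in. Now I lift clear and check.

{"api": "step_arm", "payload": {
  "series": "-0.02 0 0 0 0 0 1;-0.05 0 0 0 0 0 1;-0.08 0 0 0 0 0 1;-0.1 0 0 0 0 0 1;-0.1 0 0 0 0 0 1;-0.1 0 0 0 0 0 1;-0.1 0 0 0 0 0 1"
}}

```text
time: 9.75
eef_pos: [0.5197, 0.1326, 0.202]
tool_rot: [-2.166, 0.113, 2.17]
contact_force: [0.5, -0.4, 0.4]
gripper_width: -0.005
```

```bash
python3 t.py
python3 - <<'E'
from h import *
c=robot.capture('wrist');cv2.imwrite('pics/f1.png',c['image'])
E
```

```text
9.75 [0.5197 0.1326 0.202 ] q [0.0884 0.1632 1.6791 0.0001 1.3015 1.7636] F [ 0.4751 -0.4335  0.375 ] w -0.004753891250627574
theta 95.97917028939162 x [-0.0022 -0.0001 -1.    ]
```

View pics/f1.png

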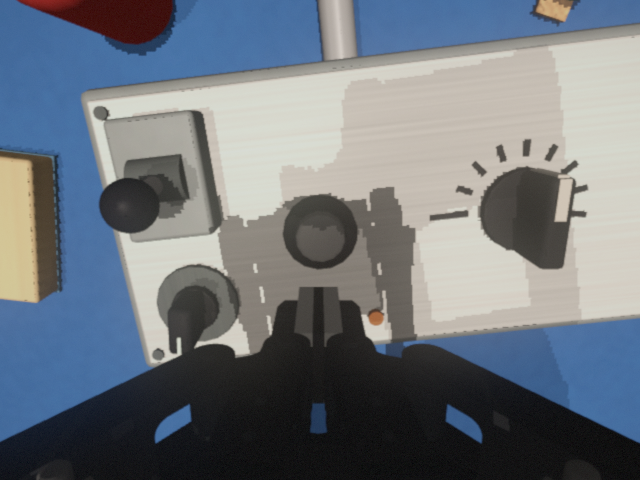

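The bar (565,220) still lies along the tool's 96° direction, towards the fourth mark. The button (320,235) is clear and the arm touches nothing. Handing in.

```bash
python3 -c "
from plant import robot
print(robot.hand_in())"
```

```text
the job is handed in; nothing more can be done
None
```

The timer is set to 4 and the start button was pushed fully in and let go. I handed the job in at about 9.8 s; no verdict is reported.

- **Timer:** I gripped the knob in detent 2 and turned it 48° clockwise. After I let go, the wrist picture showed the pointer on the fourth short mark. The last picture, after the button press, showed the bar still pointing the same way.
- **Start button:** It met a hard stop at about 19 N. Backing off, the spring force faded from 3.6 to 1.2 N by about 6 mm above the stop, which fits the 6 mm stroke.
- **At the end:** The arm was 10 cm clear, with contact force near zero.
- **Disagreement:** My camera estimate of the button's height was about 3 mm lower than the contact heights implied. I trusted the force readings.
- **Not checked:** I did not measure the button's rest height after release. The force fading as I backed off, and its look in the last picture, are the only evidence that it sprang back.

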